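# Dispense the spice jar from the two-lane jar rack

## Task

Look which lane of the wooden jar rack holds the spice jar with the black cap, and press down the red pad at the rear of that lane's rocking lever, so that the gate at its front end lifts; keep it pressed until the jar has rolled out into the catch at the front of the rack, then let the lever come back up. Do not touch or lift the jar itself, leave the steel shaker untouched, waiting behind its own gate with its lever unpressed, and leave the salt shaker, dish and cup standing beside the rack alone.

Things in the scene. Friction and masses are not known exactly. Their poses are not given: they have to be found in the camera images.
- rack: fixed two-lane jar rack of pale wood, 230 mm deep, 250 mm wide; origin on the worktop, x to its rear (away from the robot), y left, z up; front at x = -135, rear at x = 95 mm. Lanes 116 mm wide, centred at y = +61 (left) and -61 mm (right), side walls 70 mm high. Lane floors slope down to the front at 12 degrees and end in a catch. Steel pivot pin across at x = 40 mm, 100 mm up
- catch (a point): middle of the catch floor, 6 mm above the worktop: a trough across the front of both lanes, 66 mm deep from front to back, between a 50 mm high front wall and the 14 mm step at the foot of the slope
- lever_left (a joint): left rocking lever about its level pivot: 0 = at rest, gate shut; grows as the rear pad is pressed down and the gate lifts; stop at 0.55 rad (pad 47 mm down). From about 0.4 rad whatever lies in the lane can roll freely out under the gate, within about a second
- lever_right (a joint): right rocking lever about its level pivot: 0 = at rest, gate shut; grows as the rear pad is pressed down and the gate lifts; stop at 0.55 rad (pad 47 mm down). From about 0.4 rad whatever lies in the lane can roll freely out under the gate, within about a second
- lever_left_pad (a point): centre of the top of the red press pad (34 mm across the lane, 30 mm along it) at the rear end of the left lane's lever. At rest 85 mm behind the pivot, 115.5 mm above the worktop. Pressed, it goes straight down (within 4 mm), about 8.5 mm per 0.1 rad, to 73 mm above the worktop at 0.5 rad. A spring resists with about 3 N, 5 N at full travel, and raises the pad again when let go
- lever_right_pad (a point): centre of the top of the red press pad (34 mm across the lane, 30 mm along it) at the rear end of the right lane's lever. At rest 85 mm behind the pivot, 115.5 mm above the worktop. Pressed, it goes straight down (within 4 mm), about 8.5 mm per 0.1 rad, to 73 mm above the worktop at 0.5 rad. A spring resists with about 3 N, 5 N at full travel, and raises the pad again when let go
- lever_left_hinge (a point): pivot point of the left lever; the pivot runs along the rack's y axis
- lever_right_hinge (a point): pivot point of the right lever; the pivot runs along the rack's y axis
- lever_left_gate (a point): middle of the lower edge of the left lane's gate, an 80 mm wide, 4 mm thick clear plastic plate on the lever's front end, 92 mm before the pivot. At rest its lower edge is 32 mm above the worktop, 10 mm above the lane's floor, and it stops what lies in the lane; it swings forward and up as the pad at the rear goes down
- lever_right_gate (a point): middle of the lower edge of the right lane's gate, an 80 mm wide, 4 mm thick clear plastic plate on the lever's front end, 92 mm before the pivot. At rest its lower edge is 32 mm above the worktop, 10 mm above the lane's floor, and it stops what lies in the lane; it swings forward and up as the pad at the rear goes down
- jar: loose white spice jar with a black cap and a dark blue label, 41 mm diameter, 105 mm long, 0.11 kg; at the start it lies across one of the two lanes against the gate. Origin at the centre of its base, z along its axis to the cap
- jar_mid (a point): middle of the jar on its axis; tells by its y in the rack's frame which lane the jar is in; about 98 to 108 mm in front of the rack's origin and 26 mm up when the jar lies in the catch
- shaker: loose plain steel shaker, 47 mm diameter, 100 mm long, lying across the other lane against its gate. Origin at the centre of its base, z along its axis; it must stay there
- shaker_mid (a point): middle of the shaker on its axis
- salt: loose glass salt shaker with a grey top, 44 mm diameter, 90 mm tall, standing to the right of the rack; origin under its base; bystander
- dish: loose white sauce dish, 74 mm diameter, 20 mm tall, to the left of the rack; origin under its base; bystander
- cup: loose pale wooden cup, 52 mm diameter, 53 mm tall, behind the rack between the two press pads; origin under its base; bystander
Mind the look-alikes: they are no part of the job. Leave any green or pink look-alike of the shaker alone.

How it is judged:
On the way, in this order (a step that is already met when the one before it is completed fails the run):
1. the lever of the jar's lane is rocked and its gate lifted (more than 0.2 rad) (((y of jar_mid in the frame of rack above 0 m and value of joint lever_left above 0.2 rad) or (y of jar_mid in the frame of rack below 0 m and value of joint lever_right above 0.2 rad))), for 0.05 s.
2. the jar has rolled into the catch while its lever is still pressed (more than 0.15 rad) (x of jar_mid in the frame of rack between -0.125 and -0.08 m and z of jar_mid in the frame of rack below 0.036 m and ((y of jar_mid in the frame of rack above 0 m and value of joint lever_left above 0.15 rad) or (y of jar_mid in the frame of rack below 0 m and value of joint lever_right above 0.15 rad))), for 0.1 s.
At the end, for the whole second after the job is handed in: the jar lies at rest in the catch (its middle 80 to 125 mm in front of the rack's origin, less than 36 mm up), both levers are back at rest (below 0.06 rad), and the shaker lies still behind its own gate (x of jar_mid in the frame of rack between -0.125 and -0.08 m and z of jar_mid in the frame of rack below 0.036 m and x of shaker_mid in the frame of rack between -0.045 and 0.03 m and z of shaker_mid in the frame of rack below 0.065 m and value of joint each of lever_left, lever_right below 0.06 rad and linear speed of each of jar, shaker below 0.02 m/s and angular speed of jar below 0.4 rad/s); the robot touches nothing.
It fails at once if the other lane's lever is pressed (more than 0.12 rad) ((y of jar_mid in the frame of rack below 0 m and value of joint lever_left above 0.12 rad) or (y of jar_mid in the frame of rack above 0 m and value of joint lever_right above 0.12 rad)).
It fails at once if the robot touches the jar or the steel shaker (contact force between any of the fingers, the arm and jar above 0.5 N or contact force between any of the fingers, the arm and shaker above 0.5 N).
It fails at once if the jar is lifted out of the rack (z of jar_mid in the frame of rack above 0.09 m or height (world z) of jar above 0.1 m).
It fails at once if the shaker leaves its place behind its gate (not (x of shaker_mid in the frame of rack between -0.045 and 0.03 m and z of shaker_mid in the frame of rack below 0.065 m)).
It fails at once if a bystander (salt shaker, dish or cup) is shifted by more than 15 mm (distance of any of salt, dish, cup from where it was at the start of the episode above 0.015 m).
It also fails if it takes over 32 s, if anything falls off the work surface, if the arm or the gripper's body presses on something with over 40 N, if the wrist force passes 120 N, or if a joint passes its speed limit or range.

## Robot

A 6-joint arm with a two-finger parallel gripper is mounted at the origin on a cart in front of the work surface, level with it; the furniture and walls round the work are solid. World frame = base frame: x ahead of the robot, y to its left, z up, the work surface at z = 0. Lengths are in m, angles in rad, forces in N, time in s.
With the tool pointing down it reaches from about 0.35 to 0.775 m from the base axis. Payload 7.3 kg.
Tool frame: the origin (TCP) lies midway between the tips of the shut fingers; the grasp point (between the pads) lies 19 mm behind it (robot.grip_depth is the z of the grasp point in the tool frame, in m); z points along the fingers, y is the line along which they close (so a half turn about z gives the same grasp; the last joint's range is limited). The gripper opens to 92 mm and grips with 3 to 60 N. Pads are 19 mm wide; open, the fingers measure 130 mm over their backs; the gripper's body (75 mm by 190 mm) begins 47 mm behind the grasp point.
Start: joints at [-1.452, 0.342, 1.524, -0, 1.275, -0.146], TCP at [0.137, -0.507, 0.227] pointing down, gripper open.
Joint ranges: [-2.53, 2.53], [-0.77, 2.02], [0.04, 2.7], [-1, 4.14], [0.28, 2.66], [-3.11, 3.11]. Speed limits (rad/s): [2.57, 2.57, 3.14, 3.14, 3.14, 3.14].

## Interface

Orientations are given as [roll, pitch, yaw] about the fixed x, y, z axes, in that order (R = Rz(yaw) Ry(pitch) Rx(roll)).
In Python, from cell import robot, viewer gives the robot as it stands.
- The arm moves only by the tool step_arm, never from a script. Its argument "increments" is a list of rows, each an object with "delta_pos": the shift along the tool's x, y, z in cm, a list of three; "dr": the turn, a rotation vector about the tool's x, y, z in degrees, a list of three; "fingers": the closure, from -1 (fully open) to 1 (shut), so that 0 is half open. In form: [{"delta_pos": [tx, ty, tz], "dr": [wx, wy, wz], "fingers": fingers}, ...]. A call has exactly 5 rows; each row is the pose to reach, as a shift and turn from the pose commanded when the call began, along the tool's axes at that moment; what a row does not reach only later rows make up. A row lasts 1/8 s, in which the tool goes at most 62.5 mm and 10.7 degrees, less where a joint would pass 70% of its speed; a pose out of reach is approached as far as the arm can. A call with a gripper value outside its range is refused whole. The fingers move at their own pace and stop on an object; "newtons" is the grip in N (left out, the last holds). Time passes only in rows, so rows that repeat a pose let the fingers close, or fill a call up. It gives the time, the measured TCP pose, the force, the opening and the grip force at its end, in the units of the state.
- robot.observe(): the state, without advancing time (a new reading comes with each control period).
- viewer.read_camera(name): name is "side" or "top" or "wrist"; returns the picture (420x560x3 uint8, red, green, blue); there is no depth.
- viewer.camera_params(name): a dict with "K" (3x3 intrinsics, pixels), "T" (4x4, takes a point from camera to world coordinates). Camera axes: x right, y down, z forward; pixel columns grow to the right and rows downward; lengths in m; the calibration is good to about 2 mm. A picture is of the moment at which its call begins: read the wrist's pose just before it. camera_params takes no time and is no camera call; for the wrist camera it gives the pose at the moment of the call.
- robot.hand_in(): hands the job in; it is judged then, once.
The state is a dict: "time": time; "qpos": joint angles; "qvel": joint speeds; "joint_efforts": joint torques, N m; "tool_pos": TCP position; "tool_rot": TCP orientation; "contact_force": force on the tool from outside, world axes, zero at the start; "torque": the same for the moment, N m; "opening": finger opening in m; "grip_force": force on a finger pad.
Only numpy, scipy, OpenCV 4.12 (cv2) and the standard library are available. Lean on these libraries where they do the work, as an engineer would, in place of code of your own. Each camera call takes 0.05 s, during which the arm holds its last target. There are 200 camera calls.

## Working session

There is one attempt and no reset: what is moved stays moved. The work goes in short steps, Python scripts to look and compute and a tool call to move; the robot and the scene stay as the last step left them, time stands still between calls to the robot, and variables do not carry over. Pictures are saved under pics/ and viewed, at most 10 in all, crops included, and the job is handed in when it is done.

Besides the shell and the picture viewer there is one more tool, called after "Call:" as name(argument=value, ...), one argument or row to a line, values as JSON. step_arm: Moves the arm, as the interface text tells. Its arguments: {"type":"object","properties":{"increments":{"type":"array"},"newtons":{"type":"number"}},"required":["increments"]}

```bash
mkdir -p pics; python3 - <<'E'
from cell import robot, viewer
import cv2,numpy as np
s=robot.observe();print(s['time'],s['tool_pos'],s['tool_rot'],s['opening'])
for n in('top','side'):
    im=viewer.read_camera(n);cv2.imwrite(f'pics/{n}0.png',im[:,:,::-1])
    p=viewer.camera_params(n);print(n,np.round(p['K'],1).tolist(),np.round(p['T'],4).tolist())
E
```

```text
0.0 [ 0.13735201 -0.50628874  0.22605547] [-3.14007948e+00 -1.71672556e-04  2.64830044e-01] 0.09143877187367185
top [[430.6, 0.0, 279.7], [0.0, 430.6, 202.6], [0.0, 0.0, 1.0]] [[-0.0156, -0.993, 0.1173, 0.4655], [-0.999, 0.0204, 0.0395, 0.0156], [-0.0416, -0.1166, -0.9923, 0.927], [0.0, 0.0, 0.0, 1.0]]
side [[427.3, 0.0, 280.3], [0.0, 427.3, 211.6], [0.0, 0.0, 1.0]] [[0.9993, 0.0039, -0.0359, 0.592], [0.033, -0.5007, 0.865, -0.7274], [-0.0146, -0.8656, -0.5005, 0.5353], [0.0, 0.0, 0.0, 1.0]]
```

View pics/top0.png

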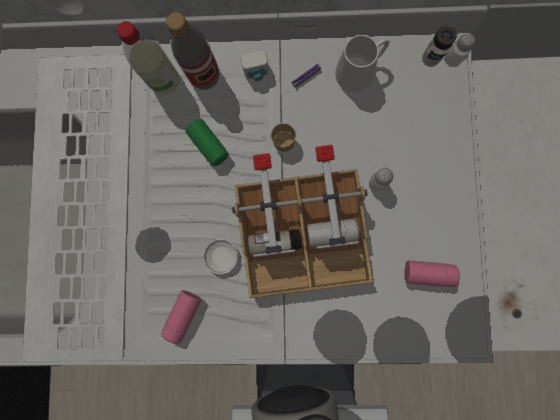

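View pics/side0.png

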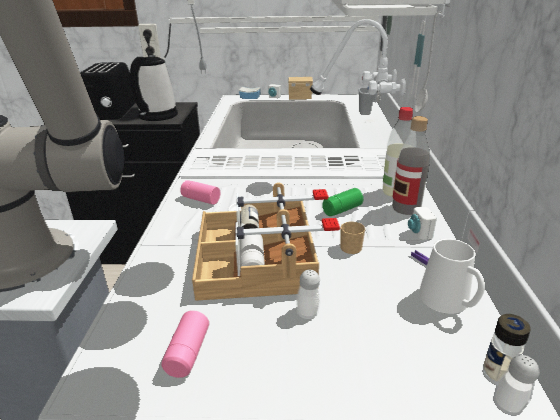

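```bash
cat > h.py <<'E'
import numpy as np
from cell import robot, viewer
def ray(n,u,v,z):
    p=viewer.camera_params(n);K,T=np.array(p['K']),np.array(p['T'])
    d=T[:3,:3]@np.linalg.solve(K,[u,v,1]);o=T[:3,3]
    return o+d*(z-o[2])/d[2]
E
python3 - <<'E'
from h import *
import cv2
im=cv2.imread('pics/top0.png');sd=cv2.imread('pics/side0.png')
def reds(im,r0,r1,c0,c1):
    b,g,r=[im[...,i].astype(int) for i in range(3)]
    m=((r>130)&(g<60)&(b<60)).astype(np.uint8);k=np.zeros_like(m);k[r0:r1,c0:c1]=m[r0:r1,c0:c1]
    n,l,s,c=cv2.connectedComponentsWithStats(k)
    return [(s[i].tolist(),c[i].round(1).tolist()) for i in range(1,n) if s[i][4]>20]
for nm,a in(('top',reds(im,140,180,245,345)),('side',reds(sd,180,240,300,345))):
    for s,c in a: print(nm,s,c,ray(nm,*c,.1135).round(4))
print('pin ends L,R',ray('top',235,210,.1).round(3),ray('top',365,193,.1).round(3))
print('front corners',ray('top',249,296,.05).round(3),ray('top',370,280,.05).round(3))
print('cup',ray('top',283,137,.053).round(3))
cv2.imwrite('pics/crop.png',cv2.resize(im[130:305,220:385],None,fx=3.4,fy=3.4,interpolation=cv2.INTER_CUBIC))
E
```

```text
side [313, 190, 15, 10, 112] [319.8, 194.3] [0.6429 0.0751 0.1135]
side [322, 218, 17, 13, 163] [330.2, 224.0] [ 0.6568 -0.0442  0.1135]
pin ends L,R [0.551 0.136 0.1  ] [ 0.579 -0.116  0.1  ]
front corners [0.382 0.115 0.05 ] [ 0.41  -0.127  0.05 ]
cup [0.706 0.041 0.053]
```

View pics/crop.png

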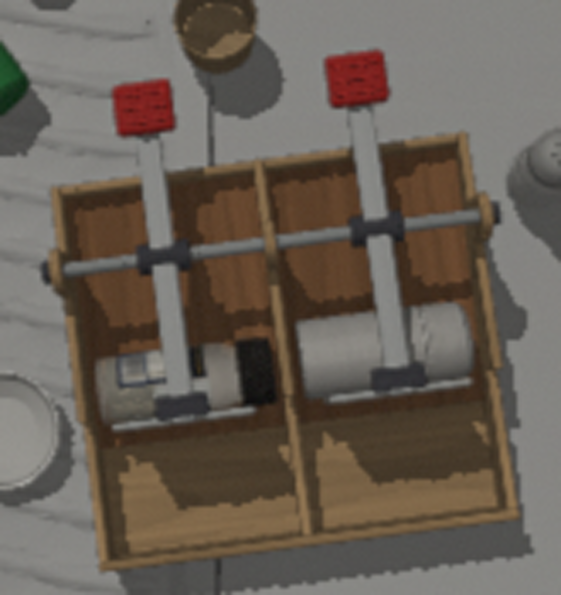

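```bash
cat >> h.py <<'E'
from scipy.spatial.transform import Rotation as R
def rel(P,yaw):
    s=robot.observe();A=R.from_euler('xyz',s['tool_rot']);B=R.from_euler('xyz',[np.pi,0,yaw])
    print('t',round(s['time'],2),'tcp',s['tool_pos'].round(4),'F',np.round(s['contact_force'],1),'cm',(100*A.inv().apply(np.array(P)-s['tool_pos'])).round(2),'deg',np.degrees((A.inv()*B).as_rotvec()).round(1))
E
python3 - <<'E'
from h import *
print(ray('top',262.4,161.5,.1155),ray('top',325,153,.1155))
rel([.643,.074,.2],.11)
E
```

```text
[0.64175777 0.08000419 0.1155    ] [ 0.65539049 -0.04045132  0.1155    ]
t 0.1 tcp [ 0.1374 -0.5063  0.2261] F [ 0.1  0.3 -0. ] cm [ 63.99 -42.77   2.69] deg [-0.1 -0.   8.9]
```

Call:
step_arm(
  increments=[
    {"delta_pos": [5,-3.4,0],"dr": [0,0,0],"fingers": 1},
    {"delta_pos": [10,-6.8,0],"dr": [0,0,0],"fingers": 1},
    {"delta_pos": [15,-10.1,0],"dr": [0,0,2],"fingers": 1},
    {"delta_pos": [20,-13.5,0],"dr": [0,0,4],"fingers": 1},
    {"delta_pos": [25,-16.8,0],"dr": [0,0,9],"fingers": 1},
  ],
)

```text
time: 0.72
tool_pos: [0.3356, -0.2774, 0.2266]
tool_rot: [-3.142, 0.0, 0.105]
contact_force: [0.3, -0.6, 0.2]
opening: 0.0465
grip_force: 0.0
```

```bash
python3 -c "
from h import *
rel([.642,.078,.2],.11)"
```

```text
t 0.72 tcp [ 0.3356 -0.2774  0.2266] F [ 0.3 -0.6  0.2] cm [ 34.2  -32.14   2.66] deg [-0.   0.  -0.3]
```

Call:
step_arm(
  increments=[
    {"delta_pos": [4,-4,0],"dr": [0,0,0],"fingers": 1},
    {"delta_pos": [8,-8,0],"dr": [0,0,0],"fingers": 1},
    {"delta_pos": [12,-12,0],"dr": [0,0,0],"fingers": 1},
    {"delta_pos": [16,-16,0],"dr": [0,0,0],"fingers": 1},
    {"delta_pos": [20,-20,0],"dr": [0,0,0],"fingers": 1},
  ],
)

```text
time: 1.35
tool_pos: [0.5129, -0.0571, 0.2265]
tool_rot: [3.141, 0.0, 0.108]
contact_force: [0.7, -0.1, -0.6]
opening: 0.0006
grip_force: 0.0
```

Call:
step_arm(
  increments=[
    {"delta_pos": [4,-3.5,0],"dr": [0,0,0],"fingers": 1},
    {"delta_pos": [8,-7,0],"dr": [0,0,0],"fingers": 1},
    {"delta_pos": [12,-10.5,1],"dr": [0,0,0],"fingers": 1},
    {"delta_pos": [14,-12,2],"dr": [0,0,0],"fingers": 1},
    {"delta_pos": [14,-12,2.6],"dr": [0,0,0],"fingers": 1},
  ],
)

```text
time: 1.98
tool_pos: [0.6384, 0.0769, 0.1988]
tool_rot: [-3.141, 0.002, 0.11]
contact_force: [-0.4, 0.0, 0.2]
opening: 0.0002
grip_force: 0.0
```

```bash
python3 - <<'E'
from h import *
import cv2
rel([.642,.078,.135],.11)
a=viewer.read_camera('wrist')[:,:,::-1];b=viewer.read_camera('side')[150:290,180:390,::-1]
cv2.imwrite('pics/w1.png',a);cv2.imwrite('pics/s1.png',cv2.resize(b,None,fx=3,fy=3))
E
```

```text
t 1.98 tcp [0.6384 0.0769 0.1988] F [-0.4  0.   0.2] cm [ 0.38 -0.07  6.38] deg [-0.   0.1 -0. ]
```

View pics/w1.png

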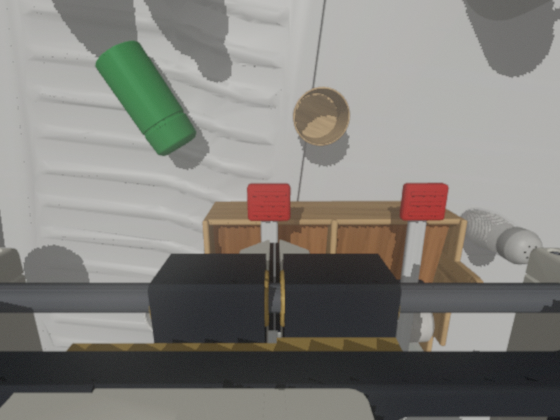

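View pics/s1.png

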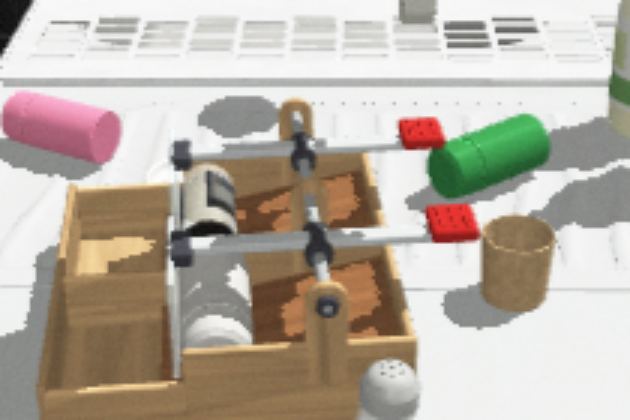

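Left lane holds the black-capped jar (cap at 295,240 in the top view). The wrist view shows its red pad at (269,202). In the side view the shut fingertips end at about (319,157), just above the left pad.

```bash
python3 - <<'E'
from h import *
print('wrist pad',ray('wrist',269,200,.1155),'R',ray('wrist',424,200,.1155))
p=viewer.camera_params('side');K,T=np.array(p['K']),np.array(p['T'])
for q in([.638,.077,.199],[.642,.078,.1155]):
    c=np.linalg.inv(T)@[*q,1];print((K@c[:3]/c[2]).round(1))
E
```

```text
wrist pad [0.64565707 0.07969083 0.1155    ] R [ 0.65855833 -0.03923699  0.1155    ]
[318.6 156.3   1. ]
[319.3 192.8   1. ]
```

Call:
step_arm(
  increments=[
    {"delta_pos": [0.3,-0.2,2],"dr": [0,0,0],"fingers": 1},
    {"delta_pos": [0.3,-0.2,4],"dr": [0,0,0],"fingers": 1},
    {"delta_pos": [0.3,-0.2,6],"dr": [0,0,0],"fingers": 1},
    {"delta_pos": [0.3,-0.2,7],"dr": [0,0,0],"fingers": 1},
    {"delta_pos": [0.3,-0.2,7],"dr": [0,0,0],"fingers": 1},
  ],
)

```text
time: 2.7
tool_pos: [0.6407, 0.0771, 0.1307]
tool_rot: [3.141, 0.001, 0.107]
contact_force: [-0.5, 0.2, 0.0]
opening: 0.0006
grip_force: 0.0
```

```bash
python3 - <<'E'
from h import *
import cv2
rel([.643,.079,.072],.11)
b=viewer.read_camera('side')[150:290,180:390,::-1]
cv2.imwrite('pics/s2.png',cv2.resize(b,None,fx=3,fy=3))
E
```

```text
t 2.7 tcp [0.6407 0.0771 0.1307] F [-0.5  0.2  0. ] cm [ 0.25 -0.16  5.87] deg [ 0.   0.  -0.2]
```

View pics/s2.png

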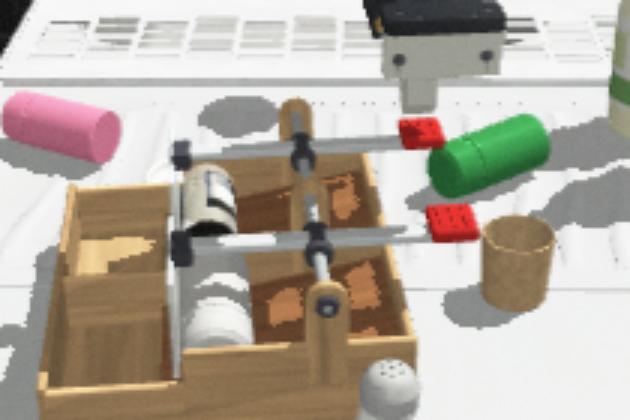

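Call:
step_arm(
  increments=[
    {"delta_pos": [0.2,-0.1,1.2],"dr": [0,0,0],"fingers": 1},
    {"delta_pos": [0.2,-0.1,2.4],"dr": [0,0,0],"fingers": 1},
    {"delta_pos": [0.2,-0.1,3.6],"dr": [0,0,0],"fingers": 1},
    {"delta_pos": [0.2,-0.1,4.8],"dr": [0,0,0],"fingers": 1},
    {"delta_pos": [0.2,-0.1,5.6],"dr": [0,0,0],"fingers": 1},
  ],
)

```text
time: 3.38
tool_pos: [0.642, 0.079, 0.0738]
tool_rot: [3.141, 0.003, 0.108]
contact_force: [-1.2, -0.9, 6.9]
opening: 0.0007
grip_force: 2.7
```

Call:
step_arm(
  increments=[
    {"delta_pos": [0,0,0],"dr": [0,0,0],"fingers": 1},
    {"delta_pos": [0,0,0],"dr": [0,0,0],"fingers": 1},
    {"delta_pos": [0,0,0],"dr": [0,0,0],"fingers": 1},
    {"delta_pos": [0,0,0],"dr": [0,0,0],"fingers": 1},
    {"delta_pos": [0,0,0],"dr": [0,0,0],"fingers": 1},
  ],
)

```text
time: 4.0
tool_pos: [0.6425, 0.079, 0.0744]
tool_rot: [3.141, 0.001, 0.108]
contact_force: [0.2, -0.5, 6.6]
opening: 0.0007
grip_force: 2.6
```

Call:
step_arm(
  increments=[
    {"delta_pos": [0,0,0],"dr": [0,0,0],"fingers": 1},
    {"delta_pos": [0,0,0],"dr": [0,0,0],"fingers": 1},
    {"delta_pos": [0,0,0],"dr": [0,0,0],"fingers": 1},
    {"delta_pos": [0,0,0],"dr": [0,0,0],"fingers": 1},
    {"delta_pos": [0,0,0],"dr": [0,0,0],"fingers": 1},
  ],
)

```text
time: 4.62
tool_pos: [0.6424, 0.079, 0.0744]
tool_rot: [3.141, 0.001, 0.108]
contact_force: [-0.9, 0.3, 5.9]
opening: 0.0003
grip_force: 2.6
```

```bash
python3 - <<'E'
from h import *
import cv2
rel([.643,.079,.072],.11)
b=viewer.read_camera('side')[150:290,180:390,::-1]
cv2.imwrite('pics/s3.png',cv2.resize(b,None,fx=3,fy=3))
E
```

```text
t 4.62 tcp [0.6424 0.079  0.0744] F [-0.9  0.3  5.9] cm [0.06 0.01 0.24] deg [ 0.   0.1 -0.1]
```

View pics/s3.png

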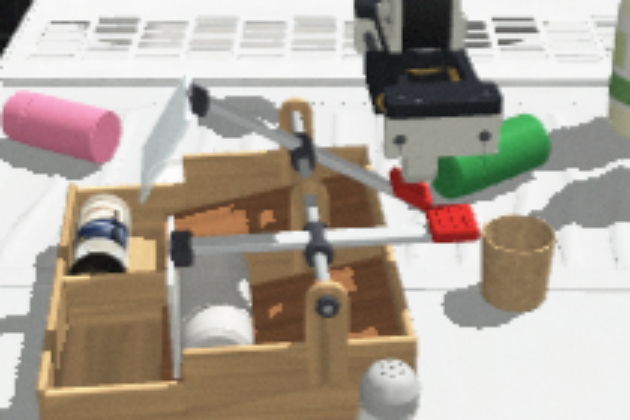

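The jar (at about crop 100,235) lies in the front catch with the left gate up. The shaker is still behind its own gate. I'll hold a little longer, then release.

Call:
step_arm(
  increments=[
    {"delta_pos": [0,0,0],"dr": [0,0,0],"fingers": 1},
    {"delta_pos": [0,0,0],"dr": [0,0,0],"fingers": 1},
    {"delta_pos": [0,0,0],"dr": [0,0,0],"fingers": 1},
    {"delta_pos": [0,0,0],"dr": [0,0,0],"fingers": 1},
    {"delta_pos": [0,0,-0.5],"dr": [0,0,0],"fingers": 1},
  ],
)

```text
time: 5.3
tool_pos: [0.6434, 0.0791, 0.0794]
tool_rot: [3.142, -0.001, 0.108]
contact_force: [6.1, 0.3, 3.2]
opening: 0.0005
grip_force: 2.8
```

Call:
step_arm(
  increments=[
    {"delta_pos": [0,0,-1],"dr": [0,0,0],"fingers": 1},
    {"delta_pos": [0,0,-2],"dr": [0,0,0],"fingers": 1},
    {"delta_pos": [0,0,-3],"dr": [0,0,0],"fingers": 1},
    {"delta_pos": [0,0,-4],"dr": [0,0,0],"fingers": 1},
    {"delta_pos": [0,0,-5.5],"dr": [0,0,0],"fingers": 1},
  ],
)

```text
time: 5.92
tool_pos: [0.6415, 0.079, 0.1341]
tool_rot: [-3.141, 0.004, 0.108]
contact_force: [0.2, -1.3, -0.0]
opening: 0.0005
grip_force: 0.0
```

Call:
step_arm(
  increments=[
    {"delta_pos": [0,0,-2],"dr": [0,0,0],"fingers": 1},
    {"delta_pos": [0,0,-4],"dr": [0,0,0],"fingers": 1},
    {"delta_pos": [0,0,-6],"dr": [0,0,0],"fingers": 1},
    {"delta_pos": [0,0,-7],"dr": [0,0,0],"fingers": 1},
    {"delta_pos": [0,0,-7],"dr": [0,0,0],"fingers": 1},
  ],
)

```text
time: 6.55
tool_pos: [0.643, 0.0791, 0.2051]
tool_rot: [3.141, -0.0, 0.108]
contact_force: [-0.4, -0.1, -0.8]
opening: 0.0002
grip_force: 0.0
```

Call:
step_arm(
  increments=[
    {"delta_pos": [0,0,0],"dr": [0,0,0],"fingers": 1},
    {"delta_pos": [0,0,0],"dr": [0,0,0],"fingers": 1},
    {"delta_pos": [0,0,0],"dr": [0,0,0],"fingers": 1},
    {"delta_pos": [0,0,0],"dr": [0,0,0],"fingers": 1},
    {"delta_pos": [0,0,0],"dr": [0,0,0],"fingers": 1},
  ],
)

```text
time: 7.18
tool_pos: [0.643, 0.0791, 0.2046]
tool_rot: [3.141, 0.0, 0.108]
contact_force: [0.3, -0.0, -0.9]
opening: 0.0003
grip_force: 0.0
```

```bash
python3 - <<'E'
from h import *
import cv2
rel([.643,.079,.2],.11)
b=viewer.read_camera('side')[150:290,180:390,::-1]
cv2.imwrite('pics/s4.png',cv2.resize(b,None,fx=3,fy=3))
E
```

```text
t 7.17 tcp [0.643  0.0791 0.2046] F [ 0.3 -0.  -0.9] cm [-0.    0.01  0.46] deg [ 0.   0.  -0.1]
```

View pics/s4.png

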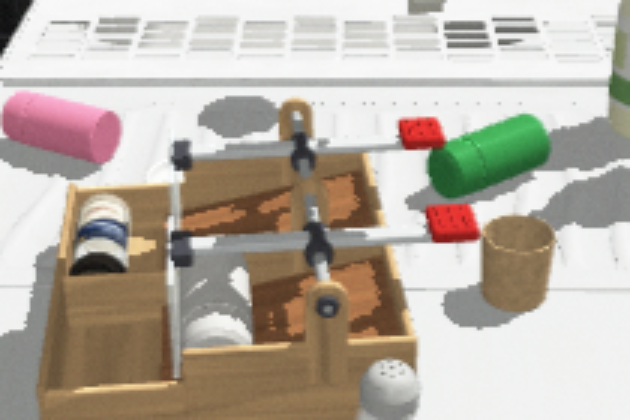

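The jar rests in the catch (crop 100,235), both levers are level again, and the shaker, cup and salt shaker haven't moved. The gripper is clear of everything.

```bash
python3 -c "
from cell import robot
print(robot.hand_in())"
```

```text
the job is handed in; nothing more can be done
None
```

I pressed the left lane's lever, the black-capped jar rolled into the catch, the lever came back up, and the job is handed in; the last picture shows the shaker still behind its gate, but hand-in gave no verdict.

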